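Weigh two lidded pails on a hand scale and set the full one on the board

TASK

Two closed pails look alike, but one is full (over 500 g) and one part-used (under 500 g): take the spring hand scale by its cross handle, hook it under a pail's handle and lift gently until the pail hangs just clear of the worktop, a finger's breadth or two, and hold it still for a good second to read its weight. Carry the full pail, still on the scale, to the chopping board and set it down gently, upright and wholly on the board; leave the part-used one standing where it was. Unhook the scale and hang it back on its stand, without knocking anything over or aside, touching the pails with the gripper or stretching the scale to the end of its 1 kg range.

Things in the scene. Friction and masses are not known exactly. Their poses are not given: they have to be found in the camera images.
- scale: spring hand scale, 160 g, used upright. Origin: centre of its black cross handle, a bar along its y axis, 124 long, 16 wide, 16 mm high, gripped across its middle from above. Below: neck (20 mm along y) to z = -26 mm, white case (22 x 42 mm in x, y) to z = -88 mm, then the sprung steel hook. Its x axis points away from the hook's open mouth
- hook_seat (a point): inside of the hook's bottom bend, where the pail wire lies under load; right below the handle, 128 mm under the scale's origin with no load. The hook is a J of 6 mm wire in the scale's x-z plane: lowest point 6 mm under the seat, back at x = +13 mm, tip at x = -13 mm (on the open -x side) reaching 12 mm above the seat
- hook_mouth (a point): mid height of the hook's mouth, right below the handle, 108 mm under the scale's origin with no load (20 mm above the seat). The pail wire's centre must come in from the scale's -x side within 4 mm of this height, until it is within 7 mm of this point in x; then raising the hook about 18 mm brings the wire into the seat
- scale_hook (a joint): stretch of the scale: how far the hook is pulled down out of the case, 0 with no load, 0.045 m at the end stop. Spring 220 N/m, damped, preload 0.14 N: about 0.0445 m per kg hung on it (500 g: 0.022 m, 1 kg: 0.044 m). Red pointers on the front and back of the case move with it
- pail_a: lidded steel food pail, one of two alike: 85 mm across, lid top 67 mm high, rigid arched wire handle over the lid. Origin: centre of its underside, z up. Either pail may be the full one (600 to 780 g in all), the other is part-used (270 to 430 g); it cannot be seen
- pail_b: lidded steel food pail, one of two alike: 85 mm across, lid top 67 mm high, rigid arched wire handle over the lid. Origin: centre of its underside, z up. Either pail may be the full one (600 to 780 g in all), the other is part-used (270 to 430 g); it cannot be seen
- pail_a_peak (a point): top of that pail's handle: centre of the 5 mm wire at its peak, 112 mm above the pail's origin, 45 mm over the lid. The arch lies in the pail's y-z plane (the wire runs along y at the peak), falls 7 mm at 22 mm to either side, then bends down to the pail's sides at y = +-45 mm
- pail_b_peak (a point): top of that pail's handle: centre of the 5 mm wire at its peak, 112 mm above the pail's origin, 45 mm over the lid. The arch lies in the pail's y-z plane (the wire runs along y at the peak), falls 7 mm at 22 mm to either side, then bends down to the pail's sides at y = +-45 mm
- board: wooden chopping board, fixed, 150 x 150 mm, 15 mm thick. Origin: centre of its underside on the worktop; z up, x and y along its sides
- stand: scale stand, fixed: round foot and a post (189 mm high with its knob) at x = +85 mm of its origin; a fork of two 8 mm wire prongs runs from the post towards -x at y = +47 and -47 mm and carries the scale's cross handle from below. Origin: on the worktop under the saddle; the hung scale's axes are like the stand's. Only when lifted 145 mm is its hook above the prongs
- saddle (a point): middle of the stand's saddle, 162 mm above the worktop: the height of the prongs' tops where each dips into a 26 mm long saddle; the prongs rise 7 mm at both ends of it (x = -19 and +20 mm). The hung scale's origin is 8 mm above this point, within 6 mm along y
- mug: bystander: cream stoneware mug, 93 mm high; origin at its underside
- tumbler: bystander: glass tumbler, 64 mm across, 86 mm high; origin at its underside
- salt: bystander: salt shaker, 44 mm across, 90 mm high; origin at its underside

How it is judged:
On the way, in this order (a step that is already met when the one before it is completed fails the run):
1. the full pail (the scale stretched by over 500 g) hangs still from the scale's hook, just clear of the worktop (4 to 40 mm), for 0.8 s (((height (world z) of pail_a between 0.004 and 0.04 m and linear speed of pail_a below 0.06 m/s and velocity of joint scale_hook between -0.03 and 0.03 m/s and value of joint scale_hook above 0.022 m and contact force between scale and pail_a above 5 N and horizontal distance between pail_a and board above 0.06 m) or (height (world z) of pail_b between 0.004 and 0.04 m and linear speed of pail_b below 0.06 m/s and velocity of joint scale_hook between -0.03 and 0.03 m/s and value of joint scale_hook above 0.022 m and contact force between scale and pail_b above 5 N and horizontal distance between pail_b and board above 0.06 m))), for 0.8 s.
2. the full pail stands upright and wholly on the board, bearing on it with its whole weight (over 5 N), the scale relieved (((x of pail_a in the frame of board between -0.035 and 0.035 m and y of pail_a in the frame of board between -0.035 and 0.035 m and height (world z) of pail_a between 0.012 and 0.018 m and angle between pail_a's own z axis and vertical below 0.08 rad and contact force between pail_a and board above 5 N) or (x of pail_b in the frame of board between -0.035 and 0.035 m and y of pail_b in the frame of board between -0.035 and 0.035 m and height (world z) of pail_b between 0.012 and 0.018 m and angle between pail_b's own z axis and vertical below 0.08 rad and contact force between pail_b and board above 5 N)) and value of joint scale_hook below 0.005 m), for 0.2 s.
At the end, for the whole second after the job is handed in: The full pail (over 5 N on the board) stands upright at rest wholly on the board (centre within 35 mm of the board's middle along each side); the part-used pail stands upright on the worktop within 40 mm of its start; the scale hangs upright in the saddle of its stand by its cross handle, let go (((x of pail_a in the frame of board between -0.035 and 0.035 m and y of pail_a in the frame of board between -0.035 and 0.035 m and height (world z) of pail_a between 0.012 and 0.018 m and angle between each of pail_a, pail_b's own z axis and vertical below 0.08 rad and contact force between pail_a and board above 5 N and linear speed of pail_a below 0.02 m/s and height (world z) of pail_b below 0.003 m and distance of pail_b from where it was at the start of the episode below 0.04 m) or (x of pail_b in the frame of board between -0.035 and 0.035 m and y of pail_b in the frame of board between -0.035 and 0.035 m and height (world z) of pail_b between 0.012 and 0.018 m and angle between each of pail_b, pail_a's own z axis and vertical below 0.08 rad and contact force between pail_b and board above 5 N and linear speed of pail_b below 0.02 m/s and height (world z) of pail_a below 0.003 m and distance of pail_a from where it was at the start of the episode below 0.04 m)) and x of scale in the frame of stand between -0.02 and 0.02 m and y of scale in the frame of stand between -0.03 and 0.03 m and height (world z) of scale between 0.16 and 0.18 m and angle between scale's own z axis and vertical below 0.2 rad and contact force between scale and stand above 0.8 N and linear speed of scale below 0.05 m/s); the robot touches nothing.
It fails at once if the scale is stretched to the end of its range (over 43 mm) (value of joint scale_hook above 0.043 m).
It fails at once if a pail is banged, pressed on or set down hard (contact force over 20 N), or tipped by more than 0.35 rad (angle between any of pail_a, pail_b's own z axis and vertical above 0.35 rad or contact force between any of pail_a, pail_b and anything else above 20 N).
It fails at once if the gripper or arm touches a pail (contact force between any of the fingers, the arm and pail_a above 1 N or contact force between any of the fingers, the arm and pail_b above 1 N).
It fails at once if the mug, tumbler or salt shaker is moved by more than 20 mm (distance of any of mug, tumbler, salt from where it was at the start of the episode above 0.02 m).
It also fails if it takes over 72 s, if anything falls off the work surface, if the arm or the gripper's body presses on something with over 40 N, if the wrist force passes 120 N, or if a joint passes its speed limit or range.

ROBOT

A 6-joint arm with a two-finger parallel gripper is mounted at the origin on a cart in front of the work surface, level with it; the furniture and walls round the work are solid. World frame = base frame: x ahead of the robot, y to its left, z up, the work surface at z = 0. Lengths are in m, angles in rad, forces in N, time in s.
With the tool pointing down it reaches from about 0.375 to 0.9 m from the base axis. Payload 3.1 kg.
Tool frame: the origin (TCP) lies between the finger pads; the fingertips stand manip.finger_overhang ahead of it and the grasp point (between the pads) lies 5 mm behind it (manip.finger_overhang is the distance from the TCP to the fingertips, in m); z points along the fingers, y is the line along which they close (so a half turn about z gives the same grasp; the last joint's range is limited). The gripper opens to 85 mm and grips with 20 to 120 N. Pads are 22 mm wide; open, the fingers measure 114 mm over their backs; the gripper's body (76 mm by 85 mm) begins 54 mm behind the grasp point. The pads swing forward as they close: fully open they stand 13 mm farther back than shut.
Start: joints at [-1.518, 0.527, 1.433, -0, 1.181, -0.178], TCP at [0.143, -0.608, 0.245] pointing down, gripper open.
Joint ranges: [-3.08, 3.08], [-0.75, 2.2], [0.22, 2.44], [-1.43, 4.57], [0, 2.65], [-2.85, 2.85]. Speed limits (rad/s): [2.79, 2.79, 3.14, 3.14, 3.14, 3.14].

INTERFACE

Orientations are given as a unit quaternion [x, y, z, w].
In Python, from station import manip gives the robot as it stands.
- The arm moves only by the tool drive_tool, never from a script. Its argument "plan" is a list of rows, each a list of 7 numbers: the shift along the tool's x, y, z in m, then the turn, a rotation vector about the tool's x, y, z in degrees, then the opening, from -1 (shut) to 1 (fully open). In form: [[x, y, z, wx, wy, wz, gripper], ...]. A call has 1 to 10 rows; each row shifts and turns the commanded pose from where the row before left it, along the tool's axes as they then stand; what a row does not reach is not made up. A row lasts 1/10 s, in which the tool goes at most 50 mm and 8.59 degrees, less where a joint would pass 70% of its speed; a pose out of reach is approached as far as the arm can. A call is refused whole if a number of a shift passes 0.05 or a number of a turn 8.59, either way. A call with a gripper value outside its range is refused whole. The fingers move at their own pace and stop on an object; "newtons" is the grip in N (left out, the last holds). Time passes only in rows, so rows that do not move let the fingers close. It gives the time, the measured TCP pose, the force, the opening and the grip force at its end, in the units of the state.
- manip.sense(): the state, without advancing time (a new reading comes with each control period).
- manip.snapshot(name): name is "side" or "top" or "wrist"; returns a dict with "image" (480x640x3 uint8, red, green, blue), "z_map" (480x640 float32, m along the optical axis (not along the pixel's ray), 0 where there is no reading), "fov_y" (degrees; the focal length in pixels is half the picture's height over the tangent of half this angle, whatever the lens; pixels are square), "cx", "cy" (the principal point, pixels), "extrinsics" (4x4, takes a point from camera to world coordinates); the wrist camera has in their place "mount" (4x4, takes a point from camera to tool coordinates, whose origin is the TCP and whose axes are the flange's). Camera axes: x right, y up, looking along -z (the intrinsics and any distortion apply to the point x, -y, -z); pixel columns grow to the right and rows downward; lengths in m; the calibration is good to about 2 mm. A picture is of the moment at which its call begins: read the wrist's pose just before it.
- manip.sign_off(): hands the job in; it is judged then, once.
The state is a dict: "t": time; "q": joint angles; "qd": joint speeds; "tau": joint torques, N m; "tcp_pos": TCP position; "tool_rot": TCP orientation; "force": force on the tool from outside, world axes, zero at the start; "ft_torque": the same for the moment, N m; "finger_gap": opening from 0.0 (shut) to 1.0 (fully open); "gripper_force": force on a finger pad.
Only numpy, scipy, OpenCV 4.12 (cv2) and the standard library are available. Lean on these libraries where they do the work, as an engineer would, in place of code of your own. Each camera call takes 0.05 s, during which the arm holds its last target. There are 200 camera calls.

## Working session

There is one attempt and no reset: what is moved stays moved. The work goes in short steps, Python scripts to look and compute and a tool call to move; the robot and the scene stay as the last step left them, time stands still between calls to the robot, and variables do not carry over. Pictures are saved under pics/ and viewed, at most 10 in all, crops included, and the job is handed in when it is done.

Besides the shell and the picture viewer there is one more tool, called after "Emit:" in YAML: its name, and indented under it one key for each argument. drive_tool: Moves the arm, as the interface text tells. Its arguments: {"type":"object","properties":{"plan":{"type":"array"},"newtons":{"type":"number"}},"required":["plan"]}

```bash
mkdir -p pics; ls; cat > h.py <<'E'
import numpy as np, cv2, os
from station import manip
from scipy.spatial.transform import Rotation as R
def snap(n):
    s=manip.sense(); d=manip.snapshot(n)
    if n=="wrist":
        T=np.eye(4);T[:3,:3]=R.from_quat(s["tool_rot"]).as_matrix();T[:3,3]=s["tcp_pos"];d["extrinsics"]=T@d["mount"]
    return d
def cloud(d):
    z=d["z_map"];f=240/np.tan(np.radians(d["fov_y"])/2)
    v,u=np.mgrid[:480,:640]
    p=np.stack([(u-d["cx"])/f*z,-(v-d["cy"])/f*z,-z],-1)
    P=p@d["extrinsics"][:3,:3].T+d["extrinsics"][:3,3]; P[z==0]=np.nan
    return P
def save(name,im): cv2.imwrite("pics/"+name,np.ascontiguousarray(im[...,::-1]))
E
python3 - <<'E'
from h import *
for n in ("top","side"):
    d=snap(n);save(n+".png",d["image"]);np.save(n+".npy",cloud(d));print(n,d["fov_y"],d["cx"],d["cy"],d["extrinsics"].round(3).tolist(),[k for k in d])
print(manip.finger_overhang,manip.sense())
E
```

```text
pics
top 56.606406265152806 319.37878813202894 238.10466148532944 [[-0.027, 0.992, -0.127, 0.389], [-1.0, -0.026, 0.007, 0.017], [0.004, 0.127, 0.992, 1.398], [0.0, 0.0, 0.0, 1.0]] ['image', 'z_map', 'fov_y', 'cx', 'cy', 'extrinsics']
side 46.6977007341269 307.82082265767565 240.0629587161447 [[-0.107, 0.453, -0.885, -0.728], [-0.994, -0.056, 0.091, 0.159], [-0.008, 0.89, 0.456, 0.777], [0.0, 0.0, 0.0, 1.0]] ['image', 'z_map', 'fov_y', 'cx', 'cy', 'extrinsics']
0.014 {'t': 0.1, 'q': array([-1.51853064e+00,  5.28370037e-01,  1.43376743e+00,  8.01817726e-06,
        1.18141226e+00, -1.78523210e-01]), 'qd': array([-0.00047726, -0.00132218, -0.00117519, -0.00024315, -0.00165201,
       -0.00183287]), 'tau': array([-8.98944654e-05, -4.43305027e+01, -1.78586715e+01, -3.44794498e-04,
        3.92032831e-03,  2.07658552e-06]), 'tcp_pos': array([ 0.14294997, -0.60780085,  0.24443554]), 'tool_rot': array([ 9.93349145e-01,  1.15136954e-01,  6.54328504e-05, -9.76352976e-04]), 'force': array([-0.07532684, -0.55159289,  0.38239417]), 'ft_torque': array([ 0.02060451,  0.07722639, -0.01134116]), 'gripper_force': 0.0, 'finger_gap': 1.0023658504677029}
```

View pics/top.png

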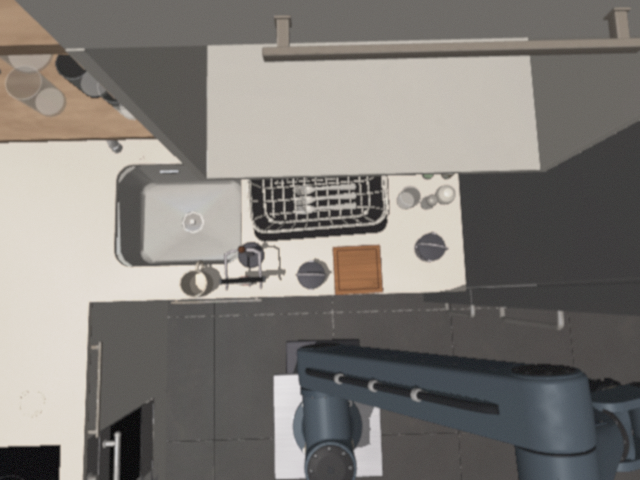

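View pics/side.png

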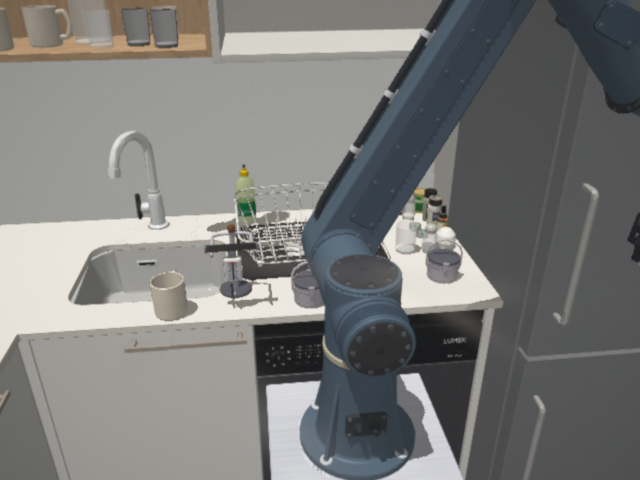

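```bash
python3 - <<'E'
from h import *
im=cv2.imread("pics/top.png")
a=cv2.resize(im[225:305,175:335],None,fx=5,fy=5,interpolation=cv2.INTER_CUBIC)
cv2.imwrite("pics/c1.png",a)
P=np.load("top.npy")
for n,(u,v) in dict(pa=(312,272),pb=(430,246),bTL=(334,247),bTR=(380,247),bBL=(336,292),bBR=(381,292),bar=(243,280),barL=(222,279),barR=(264,280),mug=(197,280),tum=(407,198),salt=(445,194),top=(242,249)).items():
    print(n,P[v,u].round(3))
# objects above 40mm
for nm,(u0,u1,v0,v1),(z0,z1) in [("pailA lid",(292,332,255,295),(.06,.075)),("pailB lid",(410,452,228,265),(.06,.075)),("wireA",(290,335,250,295),(.095,.13)),("wireB",(405,455,225,268),(.095,.13)),("bar",(210,290,240,295),(.16,.19)),("board",(325,390,240,298),(.01,.02))]:
    Q=P[v0:v1,u0:u1].reshape(-1,3);Q=Q[(Q[:,2]>z0)&(Q[:,2]<z1)]
    print(nm,len(Q),Q.mean(0).round(4) if len(Q) else '',Q.min(0).round(3) if len(Q) else '',Q.max(0).round(3) if len(Q) else '')
    if len(Q)>2 and "wire" in nm: 
        w,V=np.linalg.eigh(np.cov(Q[:,:2].T));print(V[:,1],Q.round(3).tolist()[:12])
E
```

```text
pa [0.458 0.032 0.066]
pb [ 0.526 -0.324  0.07 ]
bTL [ 0.537 -0.038  0.013]
bTR [ 0.534 -0.183  0.004]
bBL [ 0.397 -0.04   0.02 ]
bBR [ 0.394 -0.178  0.015]
bar [0.436 0.219 0.178]
barL [0.44  0.277 0.176]
barR [0.434 0.161 0.183]
mug [0.446 0.39  0.008]
tum [ 0.688 -0.275  0.008]
salt [ 0.687 -0.382  0.06 ]
top [0.52  0.22  0.187]
pailA lid 569 [0.4493 0.0362 0.0659] [ 0.405 -0.004  0.06 ] [0.494 0.077 0.074]
pailB lid 562 [ 0.5233 -0.3285  0.0657] [ 0.481 -0.374  0.06 ] [ 0.566 -0.283  0.074]
wireA 50 [0.4489 0.0348 0.108 ] [ 0.447 -0.     0.096] [0.452 0.076 0.122]
[0.02492929 0.99968922] [[0.452, 0.07, 0.099], [0.452, 0.067, 0.1], [0.451, 0.064, 0.107], [0.451, 0.061, 0.107], [0.451, 0.058, 0.11], [0.451, 0.055, 0.11], [0.451, 0.052, 0.111], [0.45, 0.049, 0.116], [0.451, 0.046, 0.11], [0.451, 0.043, 0.108], [0.45, 0.04, 0.115], [0.45, 0.037, 0.117]]
wireB 41 [ 0.5248 -0.3258  0.1078] [ 0.516 -0.364  0.096] [ 0.533 -0.294  0.117]
[0.20061201 0.97967077] [[0.533, -0.294, 0.097], [0.533, -0.296, 0.099], [0.532, -0.299, 0.102], [0.53, -0.294, 0.096], [0.53, -0.296, 0.098], [0.53, -0.299, 0.1], [0.529, -0.3, 0.108], [0.529, -0.304, 0.102], [0.529, -0.306, 0.108], [0.529, -0.309, 0.107], [0.528, -0.311, 0.109], [0.528, -0.313, 0.114]]
bar 562 [0.4619 0.2217 0.1737] [0.41  0.159 0.16 ] [0.529 0.283 0.19 ]
board 2120 [ 0.465  -0.1082  0.0149] [ 0.39  -0.209  0.01 ] [ 0.541 -0.033  0.02 ]
```

View pics/c1.png

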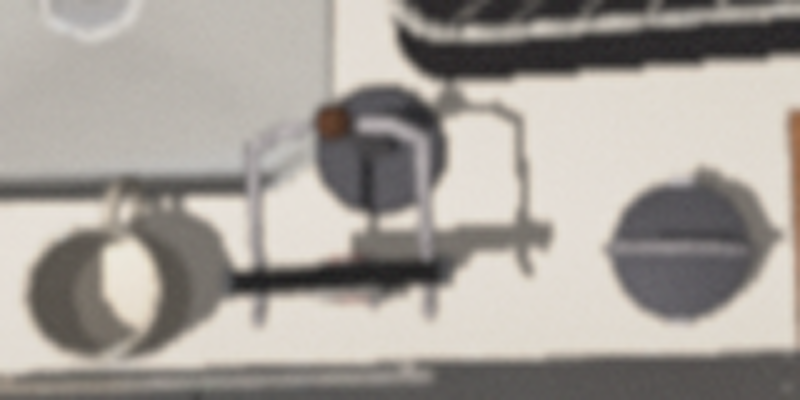

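The top view shows the stand at (243,280), with its scale bar about along world y and the post on the far (+x) side. Pail A is at (312,272), pail B at (430,246), and the board is between them. I'll turn the tool and move over.

Emit:
drive_tool:
  plan:
    - [0,0,0,0,0,-8.2,1]
    - [0,0,0,0,0,-8.2,1]
    - [0,0,0,0,0,-8.2,1]
    - [0,0,0,0,0,-8.2,1]
    - [0,0,0,0,0,-8.2,1]
    - [0,0,0,0,0,-8.2,1]
    - [0,0,0,0,0,-8.2,1]
    - [0,0,0,0,0,-8.2,1]
    - [0,0,0,0,0,-8.2,1]
    - [0,0,0,0,0,0,1]

```text
t: 1.1
tcp_pos: [0.143, -0.608, 0.2448]
tool_rot: [0.725, 0.688, 0.0, -0.0]
force: [0.6, -0.5, 0.1]
finger_gap: 0.997
gripper_force: 0.0
```

Emit:
drive_tool:
  plan:
    - [0.032,0.024,-0.005,0,0,0,1]
    - [0.032,0.024,-0.005,0,0,0,1]
    - [0.032,0.024,-0.005,0,0,0,1]
    - [0.032,0.024,-0.005,0,0,0,1]
    - [0.032,0.024,-0.005,0,0,0,1]
    - [0.032,0.024,-0.005,0,0,0,1]
    - [0.032,0.024,-0.005,0,0,0,1]
    - [0.032,0.024,-0.005,0,0,0,1]
    - [0.032,0.024,-0.005,0,0,0,1]
    - [0.032,0.024,-0.005,0,0,0,1]

```text
t: 2.1
tcp_pos: [0.4, -0.2998, 0.2955]
tool_rot: [0.727, 0.687, 0.0, -0.0]
force: [0.3, 0.1, -0.0]
finger_gap: 0.997
gripper_force: 0.0
```

```bash
python3 - <<'E'
from h import *
s=manip.sense();print(s["t"],s["tcp_pos"],R.from_quat(s["tool_rot"]).as_matrix().round(3).tolist(),s["q"].round(2))
d=snap("wrist");print(d["mount"].round(3).tolist(),d["fov_y"]);save("w1.png",d["image"])
E
```

```text
2.1 [ 0.40001351 -0.29979994  0.29545479] [[0.056, 0.998, -0.0], [0.998, -0.056, 0.0], [0.0, -0.0, -1.0]] [-0.87  0.3   1.68  0.    1.17 -0.81]
[[-0.001, 0.957, 0.291, 0.075], [1.0, 0.001, 0.001, -0.0], [0.001, 0.291, -0.957, -0.129], [0.0, 0.0, 0.0, 1.0]] 70.82839429123703
```

```bash
cat >> h.py <<'E'
def pail(c,P):
    Q=P.reshape(-1,3);Q=Q[np.isfinite(Q[:,0])];Q=Q[np.hypot(Q[:,0]-c[0],Q[:,1]-c[1])<.06]
    L=Q[(Q[:,2]>.055)&(Q[:,2]<.075)];W=Q[(Q[:,2]>.09)&(Q[:,2]<.125)]
    print("lid n",len(L),"median z",np.median(L[:,2]).round(4),"minmax",L.min(0).round(3),L.max(0).round(3))
    # circle: min enclosing
    k,r=cv2.minEnclosingCircle((L[:,:2]*1000).astype(np.float32));print("circle",np.round(k,1),round(r,1))
    w,V=np.linalg.eigh(np.cov(W[:,:2].T));a=V[:,1]*np.sign(V[1,1]);m=W[:,:2].mean(0)
    print("wire n",len(W),"mean",W.mean(0).round(4),"dir",a.round(3),"yaw",np.degrees(np.arctan2(-a[0],a[1])).round(1),"ztop",np.percentile(W[:,2],[50,90,98]).round(4))
E
python3 - <<'E'
from h import *
pail((.524,-.327),cloud(snap("wrist")))
E
```

```text
lid n 4120 median z 0.0664 minmax [ 0.477 -0.373  0.055] [ 0.567 -0.282  0.075]
circle [ 521.3 -327.5] 46.7
wire n 431 mean [ 0.5225 -0.3235  0.1063] dir [0.203 0.979] yaw -11.7 ztop [0.1082 0.1144 0.1153]
```

Emit:
drive_tool:
  plan:
    - [0.05,-0.002,0,0,0,0,1]
    - [0.05,-0.002,0,0,0,0,1]
    - [0.05,-0.002,0,0,0,0,1]
    - [0.04,-0.002,0,0,0,0,1]
    - [0.03,-0.001,0,0,0,0,1]
    - [0.02,0,0,0,0,0,1]
    - [0,0,0,0,0,0,1]

```text
t: 2.9
tcp_pos: [0.402, -0.0597, 0.2952]
tool_rot: [0.725, 0.689, -0.0, -0.0]
force: [-0.1, -0.2, 0.2]
finger_gap: 1.006
gripper_force: 0.0
```

```bash
python3 - <<'E'
from h import *
d=snap("wrist");save("w2.png",d["image"]);P=cloud(d);pail((.450,.036),P);print(manip.sense()["tcp_pos"])
Q=P.reshape(-1,3);Q=Q[(Q[:,2]>.011)&(Q[:,2]<.019)&(Q[:,1]<-.02)&(Q[:,1]>-.2)];print(len(Q),Q.min(0),Q.max(0))
E
```

```text
lid n 5528 median z 0.0665 minmax [ 0.403 -0.009  0.057] [0.493 0.083 0.074]
circle [447.6  37. ] 45.9
wire n 538 mean [0.4478 0.0379 0.1071] dir [0.038 0.999] yaw -2.2 ztop [0.1088 0.1146 0.116 ]
[ 0.40250539 -0.06103658  0.29527906]
15697 [-0.01722339 -0.18237957  0.01101337] [ 0.78588948 -0.02005218  0.0189974 ]
```

Emit:
drive_tool:
  plan:
    - [0.03,0.001,0,0,0,0,1]
    - [0.05,-0.002,0,0,0,0,1]
    - [0.05,-0.002,0,0,0,0,1]
    - [0.04,-0.002,0,0,0,0,1]
    - [0.02,0,0,0,0,0,1]
    - [0,0,0,0,0,0,1]

```text
t: 3.55
tcp_pos: [0.4084, 0.1294, 0.2952]
tool_rot: [0.725, 0.689, 0.0, 0.0]
force: [-0.5, -0.9, 0.1]
finger_gap: 1.0
gripper_force: 0.0
```

```bash
python3 - <<'E'
from h import *
d=snap("wrist");save("w3.png",d["image"]);P=cloud(d);np.save("w3.npy",P);s=manip.sense();print(s["tcp_pos"],s["q"].round(2))
im=d["image"].astype(int)
m=(P[...,2]>.165)&(P[...,2]<.19)&(im.max(-1)<70)&(np.abs(P[...,0]-.436)<.04)&(np.abs(P[...,1]-.22)<.08)
Q=P[m];print(len(Q),Q.mean(0),Q.min(0),Q.max(0),np.median(Q[:,2]))
a=np.polyfit(Q[:,1],Q[:,0],1);print(a)
E
```

```text
[0.40830382 0.12822002 0.29517955] [ 0.04  0.19  1.83 -0.    1.12  0.09]
3991 [0.43313845 0.22806222 0.17776285] [0.42364598 0.16633781 0.16502319] [0.44272025 0.28257641 0.18095696] 0.17798434894759552
[-0.02948766  0.43986347]
```

View pics/w3.png

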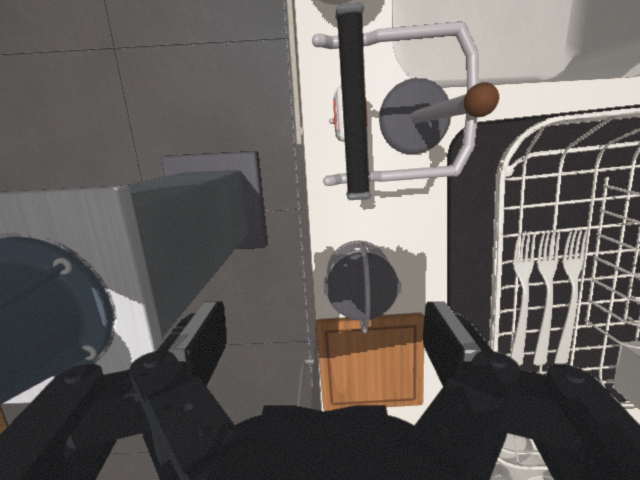

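The wrist view shows the bar from (348,5) to (360,198), the prongs at (318,40) and (325,180), the knob at (482,99), and pail A at (362,285). Next I'll check the stand's yaw.

```bash
python3 - <<'E'
from h import *
P=np.load("w3.npy")
def fit(P,m,lab,i=0,j=1):
    Q=P[m];Q=Q[np.isfinite(Q[:,0])];a=np.polyfit(Q[:,i],Q[:,j],1);print(lab,len(Q),a.round(4),Q.min(0).round(3),Q.max(0).round(3),Q.mean(0).round(3))
for lab,(v0,v1) in dict(p1=(20,50),p2=(165,190)).items():
    m=np.zeros(P.shape[:2],bool);m[v0:v1,372:452]=1;m&=(P[...,2]>.15)&(P[...,2]<.185);fit(P,m,lab)
m=np.zeros(P.shape[:2],bool);m[80:118,465:500]=1;m&=P[...,2]>.17;fit(P,m,"knob")
T=np.load("top.npy");im=cv2.imread("pics/top.png").max(-1)
m=np.zeros(T.shape[:2],bool);m[272:290,212:275]=1;m&=(T[...,2]>.165)&(im<60);fit(T,m,"topbar",1,0)
m=np.zeros(P.shape[:2],bool);m[0:215,325:385]=1;m&=(P[...,2]>.17)&(P[...,2]<.19)&(P[...,0]>.42)&(P[...,0]<.446);fit(P,m,"bar",1,0)
E
```

```text
p1 1105 [0.0272 0.2573] [0.447 0.266 0.159] [0.501 0.276 0.172] [0.474 0.27  0.168]
p2 852 [0.0259 0.165 ] [0.447 0.173 0.16 ] [0.506 0.182 0.171] [0.476 0.177 0.168]
knob 973 [-0.0255  0.2379] [0.508 0.214 0.17 ] [0.528 0.237 0.191] [0.516 0.225 0.185]
topbar 125 [-0.0298  0.4427] [0.431 0.167 0.172] [0.441 0.277 0.185] [0.436 0.219 0.178]
bar 4637 [-0.0265  0.4394] [0.423 0.161 0.17 ] [0.444 0.286 0.181] [0.433 0.229 0.178]
```

Emit:
drive_tool:
  plan:
    - [0,0,0,0,0,-4.5,1]
    - [0.03,0.0085,0,0,0,0,1]
    - [0.03,0.01,0,0,0,0,1]
    - [0.024,0.01,0,0,0,0,1]
    - [0.01,0,0,0,0,0,1]
    - [0,0,0,0,0,0,1]
    - [0,0,0.02,0,0,0,1]
    - [0,0,0.02,0,0,0,1]
    - [0,0,0,0,0,0,1]

```text
t: 4.5
tcp_pos: [0.4315, 0.221, 0.2532]
tool_rot: [0.698, 0.716, -0.003, -0.001]
force: [0.2, -0.1, 0.0]
finger_gap: 1.0
gripper_force: 0.0
```

```bash
python3 - <<'E'
from h import *
s=manip.sense();print(s["tcp_pos"],R.from_quat(s["tool_rot"]).as_matrix().round(3).tolist(),s["force"])
E
```

```text
[0.43147645 0.22102838 0.25315579] [[-0.025, 1.0, -0.007], [1.0, 0.025, -0.002], [-0.002, -0.007, -1.0]] [ 0.16034819 -0.0827189   0.02583503]
```

Descend 0.088 and grip.

Emit:
drive_tool:
  plan:
    - [0.001,0.002,0.03,0,0,0,1]
    - [0.001,0.001,0.03,0,0,0,1]
    - [0,0,0.02,0,0,0,1]
    - [0,0,0.008,0,0,0,1]
    - [0,0,0,0,0,0,1]
    - [0,0,0,0,0,0,1]

```text
t: 5.1
tcp_pos: [0.4374, 0.2252, 0.1684]
tool_rot: [0.698, 0.716, 0.001, 0.001]
force: [-0.0, 0.7, -0.1]
finger_gap: 0.999
gripper_force: 0.0
```

Emit:
drive_tool:
  plan:
    - [0,0,0,0,0,0,-0.3]
    - [0,0,0,0,0,0,-1]
    - [0,0,0,0,0,0,-1]
    - [0,0,0,0,0,0,-1]
    - [0,0,0,0,0,0,-1]
    - [0,0,0,0,0,0,-1]
    - [0,0,0,0,0,0,-1]
    - [0,0,0,0,0,0,-1]
  newtons: 70

```text
t: 5.9
tcp_pos: [0.4366, 0.2255, 0.1677]
tool_rot: [0.698, 0.716, 0.0, 0.0]
force: [-0.7, 1.2, 4.9]
finger_gap: 0.169
gripper_force: 69.5
```

Emit:
drive_tool:
  plan:
    - [0,0,-0.005,0,0,0,-1]
    - [0,0,-0.01,0,0,0,-1]
    - [0,0,-0.015,0,0,0,-1]
    - [0,0,-0.02,0,0,0,-1]
    - [0,0,-0.025,0,0,0,-1]
    - [0,0,-0.03,0,0,0,-1]
    - [0,0,-0.03,0,0,0,-1]
    - [0,0,-0.02,0,0,0,-1]
    - [0,0,-0.01,0,0,0,-1]
    - [0,0,0,0,0,0,-1]

```text
t: 6.9
tcp_pos: [0.4371, 0.2256, 0.3337]
tool_rot: [0.698, 0.716, 0.001, 0.001]
force: [-0.3, -1.2, -1.3]
finger_gap: 0.17
gripper_force: 68.7
```

```bash
python3 - <<'E'
from h import *
s=manip.sense();print(s["tcp_pos"],s["force"],s["finger_gap"],s["ft_torque"],R.from_quat(s["tool_rot"]).as_matrix().round(3).tolist())
d=snap("wrist");save("w4.png",d["image"])
d2=snap("side")["image"][120:320,130:330]
save("w4c.png",np.hstack([cv2.resize(d["image"],(400,300)),cv2.resize(d2,(300,300))]))
E
```

```text
[0.43708412 0.22561828 0.33366101] [-0.25027927 -1.18288443 -1.34471203] 0.1698087772963856 [0.00348834 0.0222662  0.00986603] [[-0.027, 1.0, 0.003], [1.0, 0.027, 0.001], [0.001, 0.003, -1.0]]
```

View pics/w4c.png

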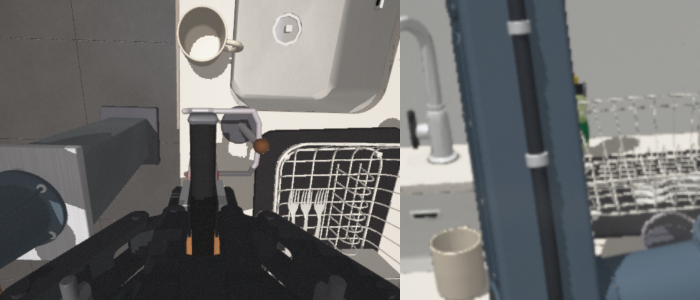

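Emit:
drive_tool:
  plan:
    - [0,0,0,0,0,3.8,-1]
    - [-0.01,0.005,0,0,0,0,-1]
    - [-0.02,0.009,0,0,0,0,-1]
    - [-0.03,0.01,0,0,0,0,-1]
    - [-0.036,0.012,0,0,0,0,-1]
    - [-0.04,0.012,0,0,0,0,-1]
    - [-0.03,0.01,0,0,0,0,-1]
    - [-0.015,0.007,0,0,0,0,-1]
    - [-0.005,0.003,0,0,0,0,-1]
    - [0,0,0,0,0,0,-1]

```text
t: 8.0
tcp_pos: [0.4972, 0.0367, 0.3317]
tool_rot: [0.721, 0.693, -0.0, -0.001]
force: [-0.8, 0.9, -1.9]
finger_gap: 0.172
gripper_force: 68.6
```

```bash
python3 - <<'E'
from h import *
s=manip.sense();print(s["tcp_pos"],s["force"],R.from_quat(s["tool_rot"]).as_matrix().round(3).tolist())
d=snap("wrist");P=cloud(d);M=R.from_quat(s["tool_rot"]).as_matrix();L=(P-s["tcp_pos"])@M
m=(np.abs(L[...,1])<.012)&(L[...,0]>.03)&(L[...,0]<.07)&(np.abs(L[...,2])<.03)
Q=L[m];print(len(Q),Q.min(0),Q.max(0),np.percentile(Q,[2,10,50,90],axis=0).round(4).tolist())
pail((.4477,.037),P)
E
```

```text
[0.49718949 0.03668454 0.331716  ] [-0.76432245  0.93735704 -1.86986293] [[0.04, 0.999, -0.001], [0.999, -0.04, 0.001], [0.001, -0.001, -1.0]]
3719 [ 0.03000105 -0.00879798 -0.01344528] [0.06098045 0.00875381 0.00362392] [[0.0307, -0.0077, -0.0121], [0.0336, -0.0063, -0.0115], [0.0473, 0.0001, -0.0104], [0.0595, 0.0062, -0.0076]]
lid n 2928 median z 0.0666 minmax [ 0.403 -0.008  0.057] [0.476 0.085 0.075]
circle [449.   38.8] 46.6
wire n 348 mean [0.4484 0.0426 0.107 ] dir [0.036 0.999] yaw -2.1 ztop [0.109  0.1145 0.1152]
```

Emit:
drive_tool:
  plan:
    - [0,0,0.015,0,0,0,-1]
    - [0,0,0.025,0,0,0,-1]
    - [0,0,0.03,0,0,0,-1]
    - [0,0,0.025,0,0,0,-1]
    - [0,0,0.014,0,0,0,-1]
    - [0,0,0.005,0,0,0,-1]
    - [0,0,0,0,0,0,-1]
    - [0,0,0,0,0,0,-1]

```text
t: 8.85
tcp_pos: [0.4976, 0.0375, 0.2191]
tool_rot: [0.721, 0.693, 0.001, 0.001]
force: [0.3, 0.2, -1.7]
finger_gap: 0.172
gripper_force: 68.6
```

```bash
python3 - <<'E'
from h import *
s=manip.sense();print(s["tcp_pos"],s["force"],R.from_quat(s["tool_rot"]).as_matrix().round(3).tolist())
d=snap("side")["image"][120:360,230:430]
w=snap("wrist")["image"]
save("w5.png",np.hstack([cv2.resize(d,(400,480)),cv2.resize(w,(400,480))]))
E
```

```text
[0.49763601 0.03751081 0.21910468] [ 0.30041365  0.16136105 -1.68417433] [[0.039, 0.999, 0.002], [0.999, -0.039, -0.0], [-0.0, 0.002, -1.0]]
```

View pics/w5.png

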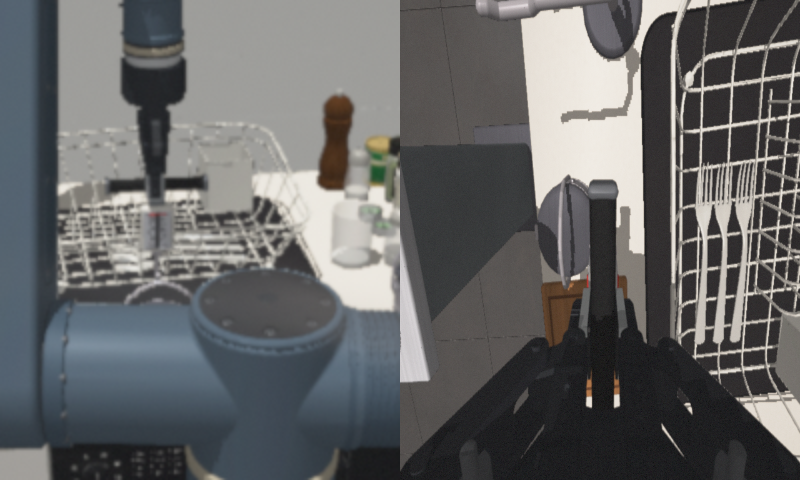

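The side view shows the scale hanging upright behind pail A's wire, which peaks at (158,285). The wrist view shows the wire just to the left of the bar. I'll slide the hook in.

Emit:
drive_tool:
  plan:
    - [0,-0.004,0.001,0,0,0,-1]
    - [0,-0.008,0.001,0,0,0,-1]
    - [0,-0.01,0,0,0,0,-1]
    - [0,-0.01,0,0,0,0,-1]
    - [0,-0.008,0,0,0,0,-1]
    - [0,-0.006,0,0,0,0,-1]
    - [0,-0.003,0,0,0,0,-1]
    - [0,0,0,0,0,0,-1]
    - [0,0,0,0,0,0,-1]

```text
t: 9.85
tcp_pos: [0.4487, 0.0388, 0.2165]
tool_rot: [0.721, 0.693, 0.0, 0.0]
force: [0.8, 0.1, -1.4]
finger_gap: 0.169
gripper_force: 68.7
```

```bash
python3 - <<'E'
from h import *
s=manip.sense();print(s["tcp_pos"],s["force"])
pail((.4477,.037),cloud(snap("wrist")))
E
```

```text
[0.44865193 0.03876077 0.21645115] [ 0.76229813  0.14160657 -1.44040739]
lid n 3340 median z 0.0662 minmax [0.403 0.002 0.055] [0.492 0.085 0.075]
circle [447.9  40. ] 45.3
wire n 10 mean [0.4513 0.0376 0.1107] dir [-1.    0.03] yaw 88.3 ztop [0.1133 0.1187 0.1192]
```

Emit:
drive_tool:
  plan:
    - [0,0,-0.004,0,0,0,-1]
    - [0,0,-0.005,0,0,0,-1]
    - [0,0,-0.005,0,0,0,-1]
    - [0,0,-0.004,0,0,0,-1]
    - [0,0,-0.004,0,0,0,-1]
    - [0,0,-0.004,0,0,0,-1]
    - [0,0,-0.004,0,0,0,-1]
    - [0,0,0,0,0,0,-1]
    - [0,0,0,0,0,0,-1]

```text
t: 10.8
tcp_pos: [0.4482, 0.0388, 0.2462]
tool_rot: [0.721, 0.693, 0.0, 0.0]
force: [1.9, -0.3, -4.5]
finger_gap: 0.175
gripper_force: 68.4
```

Emit:
drive_tool:
  plan:
    - [0,0,-0.004,0,0,0,-1]
    - [0,0,-0.004,0,0,0,-1]
    - [0,0,-0.004,0,0,0,-1]
    - [0,0,-0.003,0,0,0,-1]
    - [0,0,0,0,0,0,-1]
    - [0,0,0,0,0,0,-1]

```text
t: 11.4
tcp_pos: [0.4478, 0.0389, 0.2611]
tool_rot: [0.721, 0.693, -0.0, -0.0]
force: [0.6, 0.3, -7.7]
finger_gap: 0.174
gripper_force: 68.3
```

Emit:
drive_tool:
  plan:
    - [0,0,-0.003,0,0,0,-1]
    - [0,0,-0.004,0,0,0,-1]
    - [0,0,-0.004,0,0,0,-1]
    - [0,0,-0.004,0,0,0,-1]
    - [0,0,-0.003,0,0,0,-1]
    - [0,0,-0.003,0,0,0,-1]
    - [0,0,-0.002,0,0,0,-1]
    - [0,0,0,0,0,0,-1]
    - [0,0,0,0,0,0,-1]
    - [0,0,0,0,0,0,-1]

```text
t: 12.4
tcp_pos: [0.448, 0.0389, 0.2841]
tool_rot: [0.721, 0.693, -0.0, -0.0]
force: [0.7, -0.2, -8.9]
finger_gap: 0.174
gripper_force: 68.3
```

```bash
python3 - <<'E'
from h import *
F=[]
for i in range(3):
    d=snap("wrist");s=manip.sense();F.append(s["force"][2])
print(s["tcp_pos"],F)
P=cloud(d);Q=P.reshape(-1,3);Q=Q[np.isfinite(Q[:,0])&(np.hypot(Q[:,0]-.448,Q[:,1]-.042)<.055)]
h,e=np.histogram(Q[:,2],bins=np.arange(.05,.14,.004));print(list(zip(e.round(3),h)))
E
```

```text
[0.44805206 0.03887471 0.28414673] [np.float64(-8.534292944203639), np.float64(-8.886330983029273), np.float64(-8.588873782597767)]
[(np.float64(0.05), np.int64(13)), (np.float64(0.054), np.int64(0)), (np.float64(0.058), np.int64(33)), (np.float64(0.062), np.int64(9)), (np.float64(0.066), np.int64(1)), (np.float64(0.07), np.int64(3)), (np.float64(0.074), np.int64(23)), (np.float64(0.078), np.int64(795)), (np.float64(0.082), np.int64(1256)), (np.float64(0.086), np.int64(3)), (np.float64(0.09), np.int64(2)), (np.float64(0.094), np.int64(14)), (np.float64(0.098), np.int64(11)), (np.float64(0.102), np.int64(2)), (np.float64(0.106), np.int64(0)), (np.float64(0.11), np.int64(0)), (np.float64(0.114), np.int64(0)), (np.float64(0.118), np.int64(0)), (np.float64(0.122), np.int64(0)), (np.float64(0.126), np.int64(0)), (np.float64(0.13), np.int64(0)), (np.float64(0.134), np.int64(0))]
```

Emit:
drive_tool:
  plan:
    - [0,0,0,0,0,0,-1]
    - [0,0,0,0,0,0,-1]
    - [0,0,0,0,0,0,-1]
    - [0,0,0,0,0,0,-1]
    - [0,0,0,0,0,0,-1]
    - [0,0,0,0,0,0,-1]
    - [0,0,0,0,0,0,-1]
    - [0,0,0,0,0,0,-1]
    - [0,0,0,0,0,0,-1]
    - [0,0,0,0,0,0,-1]

```text
t: 13.55
tcp_pos: [0.4482, 0.0388, 0.2843]
tool_rot: [0.721, 0.693, 0.0, 0.0]
force: [0.6, 0.1, -8.5]
finger_gap: 0.17
gripper_force: 68.3
```

Emit:
drive_tool:
  plan:
    - [0,0,0,0,0,0,-1]
    - [0,0,0,0,0,0,-1]
    - [0,0,-0.002,0,0,0,-1]
    - [0,0,-0.004,0,0,0,-1]
    - [0,0,-0.005,0,0,0,-1]
    - [0,0,-0.005,0,0,0,-1]
    - [0,0,-0.003,0,0,0,-1]
    - [0,0,-0.001,0,0,0,-1]
    - [0,0,0,0,0,0,-1]
    - [0,0,0,0,0,0,-1]

```text
t: 14.55
tcp_pos: [0.448, 0.0389, 0.3042]
tool_rot: [0.721, 0.693, -0.0, -0.0]
force: [1.2, 0.7, -8.9]
finger_gap: 0.174
gripper_force: 68.4
```

Emit:
drive_tool:
  plan:
    - [-0.002,0.0003,0,0,0,0,-1]
    - [-0.004,0.0006,0,0,0,0,-1]
    - [-0.006,0.001,0,0,0,0,-1]
    - [-0.008,0.0013,0,0,0,0,-1]
    - [-0.01,0.0016,0,0,0,0,-1]
    - [-0.011,0.0017,0,0,0,0,-1]
    - [-0.011,0.0017,0,0,0,0,-1]
    - [-0.011,0.0017,0,0,0,0,-1]
    - [-0.011,0.0017,0,0,0,0,-1]
    - [-0.011,0.0017,0,0,0,0,-1]

```text
t: 15.55
tcp_pos: [0.4582, -0.0477, 0.3043]
tool_rot: [0.721, 0.693, 0.0, -0.0]
force: [0.2, -0.3, -9.1]
finger_gap: 0.177
gripper_force: 68.4
```

Emit:
drive_tool:
  plan:
    - [-0.011,0.0017,0,0,0,0,-1]
    - [-0.011,0.0017,0,0,0,0,-1]
    - [-0.011,0.0017,0,0,0,0,-1]
    - [-0.01,0.0016,0,0,0,0,-1]
    - [-0.008,0.0013,0,0,0,0,-1]
    - [-0.006,0.001,0,0,0,0,-1]
    - [-0.004,0.0006,0,0,0,0,-1]
    - [-0.002,0.0003,0,0,0,0,-1]
    - [0,0,0,0,0,0,-1]
    - [0,0,0,0,0,0,-1]

```text
t: 16.55
tcp_pos: [0.4653, -0.1096, 0.3043]
tool_rot: [0.721, 0.693, 0.0, -0.0]
force: [0.7, 1.0, -8.3]
finger_gap: 0.173
gripper_force: 68.4
```

```bash
python3 - <<'E'
from h import *
d=snap("wrist");s=manip.sense();print(s["tcp_pos"],s["force"])
P=cloud(d);save("w6.png",d["image"]);Q=P.reshape(-1,3)
L=Q[(Q[:,2]>.09)&(Q[:,2]<.106)&(np.hypot(Q[:,0]-.4655,Q[:,1]+.11)<.06)];print(len(L),np.median(L[:,2]));print(cv2.minEnclosingCircle((L[:,:2]*1000).astype(np.float32)))
E
```

```text
[ 0.46532608 -0.10952736  0.30427027] [-0.35964856  0.30862752 -7.67210116]
2086 0.10258088229889217
((464.65130615234375, -108.22181701660156), 45.37251281738281)
```

View pics/w6.png

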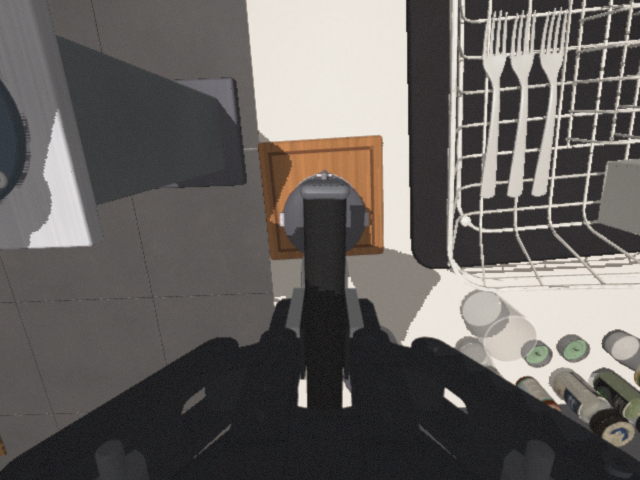

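The wrist view shows the pail (about (325,215)) over the middle of the board, which spans (262–382, 137–258). I'll lower it.

Emit:
drive_tool:
  plan:
    - [0,0,0.002,0,0,0,-1]
    - [0,0,0.004,0,0,0,-1]
    - [0,0,0.004,0,0,0,-1]
    - [0,0,0.003,0,0,0,-1]
    - [0,0,0.003,0,0,0,-1]
    - [0,0,0.003,0,0,0,-1]
    - [0,0,0.003,0,0,0,-1]
    - [0,0,0.003,0,0,0,-1]
    - [0,0,0.004,0,0,0,-1]
    - [0,0,0.004,0,0,0,-1]

```text
t: 17.6
tcp_pos: [0.4656, -0.1101, 0.2713]
tool_rot: [0.721, 0.693, -0.0, 0.0]
force: [-0.9, -1.1, -5.7]
finger_gap: 0.173
gripper_force: 68.7
```

Emit:
drive_tool:
  plan:
    - [0,0,0.005,0,0,0,-1]
    - [0,0,0.005,0,0,0,-1]
    - [0,0,0.005,0,0,0,-1]
    - [0,0,0.005,0,0,0,-1]
    - [0,0,0.004,0,0,0,-1]
    - [0,0,0.002,0,0,0,-1]
    - [0,0,0,0,0,0,-1]
    - [0,0,0,0,0,0,-1]
    - [0,0,0,0,0,0,-1]

```text
t: 18.5
tcp_pos: [0.4658, -0.1101, 0.2456]
tool_rot: [0.721, 0.693, 0.0, 0.0]
force: [0.4, 0.9, -1.4]
finger_gap: 0.173
gripper_force: 69.3
```

```bash
python3 - <<'E'
from h import *
d=snap("wrist");s=manip.sense();print(s["tcp_pos"],s["force"])
P=cloud(d);Q=P.reshape(-1,3)
L=Q[(Q[:,2]>.07)&(Q[:,2]<.09)&(np.hypot(Q[:,0]-.4655,Q[:,1]+.11)<.06)];print(len(L),np.median(L[:,2]));print(cv2.minEnclosingCircle((L[:,:2]*1000).astype(np.float32)))
E
```

```text
[ 0.46570929 -0.11006287  0.24557799] [ 0.03128591  0.39315293 -0.89967411]
2928 0.08122744862071196
((464.5454406738281, -108.95011901855469), 45.36660385131836)
```

Emit:
drive_tool:
  plan:
    - [0,0,0.004,0,0,0,-1]
    - [0,0,0.005,0,0,0,-1]
    - [0,0,0.004,0,0,0,-1]
    - [0,0,0.001,0,0,0,-1]
    - [0,0,0,0,0,0,-1]
    - [0,0,0,0,0,0,-1]
    - [0,0.004,0,0,0,0,-1]
    - [0,0.006,0,0,0,0,-1]
    - [0,0.008,0,0,0,0,-1]
    - [0,0.004,0,0,0,0,-1]

```text
t: 19.55
tcp_pos: [0.4889, -0.1112, 0.2315]
tool_rot: [0.721, 0.693, 0.0, 0.001]
force: [0.6, -0.1, -2.0]
finger_gap: 0.169
gripper_force: 69.3
```

```bash
python3 - <<'E'
from h import *
d=snap("wrist");s=manip.sense();print(s["tcp_pos"],s["force"])
P=cloud(d);Q=P.reshape(-1,3)
L=Q[(Q[:,2]>.07)&(Q[:,2]<.09)&(np.hypot(Q[:,0]-.4655,Q[:,1]+.11)<.06)];print(len(L),np.median(L[:,2]));print(cv2.minEnclosingCircle((L[:,:2]*1000).astype(np.float32)))
E
```

```text
[ 0.48926091 -0.11122511  0.23148865] [ 1.17106084 -0.30284374 -1.78733038]
3649 0.08162067946781265
((464.6164855957031, -109.10314178466797), 45.571834564208984)
```

Emit:
drive_tool:
  plan:
    - [0,0.008,0,0,0,0,-1]
    - [0,0.01,0,0,0,0,-1]
    - [0,0.009,0,0,0,0,-1]
    - [0,0,-0.01,0,0,0,-1]
    - [0,0,-0.025,0,0,0,-1]
    - [0,0,-0.03,0,0,0,-1]
    - [0,0,-0.025,0,0,0,-1]
    - [0,0,-0.013,0,0,0,-1]
    - [0,0,0,0,0,0,-1]

```text
t: 20.5
tcp_pos: [0.5155, -0.1123, 0.3373]
tool_rot: [0.721, 0.693, 0.001, 0.003]
force: [0.6, 0.2, -1.5]
finger_gap: 0.167
gripper_force: 69.4
```

```bash
python3 - <<'E'
from h import *
d=snap("wrist");s=manip.sense();print(s["tcp_pos"],s["force"],s["tool_rot"])
P=cloud(d);Q=P.reshape(-1,3)
L=Q[(Q[:,2]>.07)&(Q[:,2]<.09)&(np.hypot(Q[:,0]-.4655,Q[:,1]+.11)<.06)];print(len(L),np.median(L[:,2]));print(cv2.minEnclosingCircle((L[:,:2]*1000).astype(np.float32)))
M=R.from_quat(s["tool_rot"]).as_matrix();t=np.array([.4366,.2255,.335]);d=R.from_euler('z',3.8,degrees=True).as_matrix()@M
print(d.T@(t-s["tcp_pos"]))
E
```

```text
[ 0.51465434 -0.1119559   0.33559848] [ 0.21988651  0.5939163  -1.97465382] [7.20959305e-01 6.92976252e-01 4.30912283e-04 1.18721466e-03]
3255 0.08161090264569365
((465.9991455078125, -109.91114044189453), 46.41050720214844)
[ 3.39422946e-01 -6.90027417e-02  9.15454796e-05]
```

Emit:
drive_tool:
  plan:
    - [0,0,0,0,0,-3.8,-1]
    - [0.02,-0.004,0,0,0,0,-1]
    - [0.04,-0.008,0,0,0,0,-1]
    - [0.05,-0.01,0,0,0,0,-1]
    - [0.05,-0.01,0,0,0,0,-1]
    - [0.05,-0.01,0,0,0,0,-1]
    - [0.05,-0.01,0,0,0,0,-1]
    - [0.04,-0.008,0,0,0,0,-1]
    - [0.025,-0.006,0,0,0,0,-1]
    - [0.01,-0.003,0,0,0,0,-1]

```text
t: 21.55
tcp_pos: [0.4355, 0.2193, 0.3331]
tool_rot: [0.696, 0.718, -0.001, -0.001]
force: [-0.3, -0.6, -1.4]
finger_gap: 0.172
gripper_force: 69.3
```

Emit:
drive_tool:
  plan:
    - [0.004,0,0,0,0,0,-1]
    - [0,0,0,0,0,0,-1]
    - [0,0,0,0,0,0,-1]
    - [0,0,0,0,0,0,-1]

```text
t: 21.95
tcp_pos: [0.4378, 0.2202, 0.3342]
tool_rot: [0.698, 0.716, -0.0, 0.0]
force: [0.3, -0.4, -2.5]
finger_gap: 0.171
gripper_force: 69.3
```

```bash
python3 - <<'E'
from h import *
s=manip.sense();print(s["tcp_pos"],s["force"])
M=R.from_quat(s["tool_rot"]).as_matrix();print(M.T@(np.array([.4366,.2255,.168])-s["tcp_pos"]),M.round(3).tolist())
d=snap("wrist");P=cloud(d);L=(P-s["tcp_pos"])@M
m=(np.abs(L[...,1])<.012)&(L[...,0]>.03)&(L[...,0]<.07)&(np.abs(L[...,2])<.03)
Q=L[m];print(Q.max(0),np.percentile(Q,[2,50],axis=0).round(4).tolist());a=np.polyfit(Q[:,0],Q[:,1],1);print(a)
E
```

```text
[0.43776969 0.2201838  0.33418373] [ 0.29285561 -0.35519174 -2.45069125]
[ 0.00541128 -0.00100782  0.16618172] [[-0.025, 1.0, -0.0], [1.0, 0.025, -0.0], [-0.0, -0.0, -1.0]]
[0.06104781 0.0087331  0.0045811 ] [[0.0308, -0.0077, -0.0121], [0.0473, 0.0002, -0.0104]]
[-2.94905946e-04  4.57323689e-05]
```

Emit:
drive_tool:
  plan:
    - [0.005,-0.001,0,0,0,0,-1]
    - [0,0,0.015,0,0,0,-1]
    - [0,0,0.03,0,0,0,-1]
    - [0,0,0.035,0,0,0,-1]
    - [0,0,0.03,0,0,0,-1]
    - [0,0,0.022,0,0,0,-1]
    - [0,0,0.012,0,0,0,-1]
    - [0,0,0.005,0,0,0,-1]
    - [0,0,0,0,0,0,-1]
    - [0,0,0,0,0,0,-1]

```text
t: 23.0
tcp_pos: [0.4369, 0.2264, 0.186]
tool_rot: [0.698, 0.716, 0.001, 0.0]
force: [-0.5, 0.3, -1.1]
finger_gap: 0.174
gripper_force: 69.3
```

Emit:
drive_tool:
  plan:
    - [0,0,0.005,0,0,0,-1]
    - [0,0,0.004,0,0,0,-1]
    - [0,0,0.003,0,0,0,-1]
    - [0,0,0.003,0,0,0,-1]
    - [0,0,0.002,0,0,0,-1]
    - [0,0,0,0,0,0,-1]
    - [0,0,0,0,0,0,-1]

```text
t: 23.7
tcp_pos: [0.4362, 0.2263, 0.1683]
tool_rot: [0.698, 0.716, -0.0, -0.0]
force: [-0.5, 0.2, -1.6]
finger_gap: 0.174
gripper_force: 69.4
```

Emit:
drive_tool:
  plan:
    - [0,0,0.001,0,0,0,-1]
    - [0,0,0.0005,0,0,0,-1]
    - [0,0,0,0,0,0,-1]
    - [0,0,0,0,0,0,-1]

```text
t: 24.1
tcp_pos: [0.4364, 0.2263, 0.1677]
tool_rot: [0.698, 0.716, 0.0, 0.0]
force: [-2.0, 0.1, 5.7]
finger_gap: 0.171
gripper_force: 70.4
```

Emit:
drive_tool:
  plan:
    - [0,0,0,0,0,0,-0.6]
    - [0,0,0,0,0,0,-0.4]
    - [0,0,0,0,0,0,0]
    - [0,0,0,0,0,0,0.6]
    - [0,0,0,0,0,0,1]
    - [0,0,0,0,0,0,1]
    - [0,0,0,0,0,0,1]
    - [0,0,0,0,0,0,1]

```text
t: 24.9
tcp_pos: [0.4362, 0.2263, 0.1668]
tool_rot: [0.698, 0.716, -0.0, -0.0]
force: [0.5, 1.0, 0.1]
finger_gap: 1.0
gripper_force: 0.0
```

Emit:
drive_tool:
  plan:
    - [0,0,-0.01,0,0,0,1]
    - [0,0,-0.02,0,0,0,1]
    - [0,0,-0.03,0,0,0,1]
    - [0,0,-0.03,0,0,0,1]
    - [-0.02,0,-0.03,0,0,0,1]
    - [-0.03,0,-0.01,0,0,0,1]
    - [-0.03,0,0,0,0,0,1]
    - [-0.02,0,0,0,0,0,1]
    - [0,0,0,0,0,0,1]
    - [0,0,0,0,0,0,1]

```text
t: 25.9
tcp_pos: [0.4389, 0.1263, 0.2974]
tool_rot: [0.698, 0.716, 0.0, 0.0]
force: [-1.0, -0.3, -0.6]
finger_gap: 0.999
gripper_force: 0.0
```

```bash
python3 - <<'E'
from h import *
d=snap("wrist");P=cloud(d);save("w7.png",d["image"]);s=manip.sense();print(s["t"],s["tcp_pos"],s["force"],s["finger_gap"])
im=d["image"]
m=(P[...,2]>.165)&(P[...,2]<.19)&(im.max(-1)<70)&(np.abs(P[...,0]-.436)<.04)&(np.abs(P[...,1]-.22)<.08)
Q=P[m];print(len(Q),Q.mean(0),Q.min(0),Q.max(0),np.median(Q[:,2]))
E
```

```text
25.95 [0.43883393 0.12670985 0.29719132] [ 0.32138478 -0.06392636  0.07644907] 1.0014737563642213
3879 [0.43632711 0.22917792 0.17787088] [0.42635514 0.1678411  0.16691333] [0.4454965  0.28312534 0.18142858] 0.1780347170248599
```

View pics/w7.png

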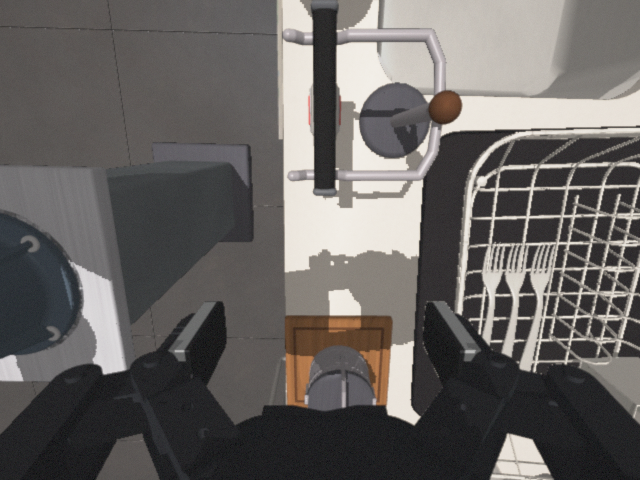

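The scale bar (324,5)–(324,190) sits in the saddle at z = 0.170. The full pail is upright on the board at (342,385), and the gripper is clear of everything. Handing in.

```bash
python3 -c "
from station import manip
print(manip.sign_off())"
```

```text
the job is handed in; nothing more can be done
None
```

I weighed pail A at about 725 g, so it is the full one, and set it upright on the board; pail B was never touched, the scale hangs back on its stand, and I handed the job in at about 26 s (no verdict came back).

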